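Level the pastry riser with a spirit level and keep it pressed

ROBOT

A 7-joint arm with a two-finger parallel gripper is mounted at the origin on a cart in front of the work surface, level with it; the furniture and walls round the work are solid. World frame = base frame: x ahead of the robot, y to its left, z up, the work surface at z = 0. Lengths are in m, angles in rad, forces in N, time in s.
With the tool pointing down it reaches from about 0.425 to 0.95 m from the base axis. Payload 4.7 kg.
Tool frame: the origin (TCP) lies on the centre line of the jaws, within the pads' length; the fingertips stand robot.nose_length ahead of it and the grasp point (between the pads) lies 8 mm behind it (robot.nose_length is the distance from the TCP to the fingertips, in m); z points along the fingers, y is the line along which they close (so a half turn about z gives the same grasp; the last joint's range is limited). The gripper opens to 85 mm and grips with 20 to 120 N. Pads are 22 mm wide; open, the fingers measure 114 mm over their backs; the gripper's body (76 mm by 85 mm) begins 54 mm behind the grasp point. The pads swing forward as they close: fully open they stand 13 mm farther back than shut.
Start: joints at [1.132, 0.469, -0.049, 1.532, 0.024, 1.141, -0.082], TCP at [0.269, -0.619, 0.242] pointing down, gripper open.
Joint ranges: [-2.59, 2.59], [-0.33, 1.99], [-1.39, 1.29], [0.1, 2.45], [-1.04, 4.18], [0.21, 1.99], [-2.66, 2.66]. Speed limits (rad/s): [2.57, 2.57, 3.14, 3.14, 3.14, 3.14, 3.14].

INTERFACE

Orientations are given as [roll, pitch, yaw] about the fixed x, y, z axes, in that order (R = Rz(yaw) Ry(pitch) Rx(roll)).
In Python, from plant import robot gives the robot as it stands. Calls block until the motion is done:
- robot.goto(position, orientation): joint-space move of the TCP to a pose.
- robot.move_straight(position, vel=0.15, attitude=None, contact_N=None): straight line of the TCP; attitude=None keeps the orientation; vel is the mean speed in m/s. With contact_N (N) it stops when the force on the tool has changed by that much, and returns True; else False.
- robot.move_joints(angles): joint-space move.
- robot.grip(opening, strength=None): opening from 0.0 (shut) to 1.0 (fully open); strength is the grip in N (None keeps the last); returns when the fingers have stopped.
- robot.sleep(seconds).
- robot.inverse_kinematics(position, orientation): joint angles nearest the present ones, or None.
- robot.sense(): the state.
- robot.grab_frame(name): name is "side" or "top"; returns a dict with "image" (384x512x3 uint8, red, green, blue), "range_z" (384x512 float32, m along the optical axis (not along the pixel's ray), 0 where there is no reading), "fx", "fy", "cx", "cy" (pixels), "R" (3x3) and "t" (3): a world point X has camera coordinates R X + t. Camera axes: x right, y down, z forward; pixel columns grow to the right and rows downward; lengths in m; the calibration is good to about 2 mm. A picture is of the moment at which its call begins.
A pose or a line that the arm cannot do raises robot.IKError and nothing moves.
- robot.close_job(): hands the job in; it is judged then, once.
The state is a dict: "t": time; "joint_pos": joint angles; "joint_velocities": joint speeds; "effort": joint torques, N m; "tcp_pos": TCP position; "tcp_rot": TCP orientation; "wrist_force": force on the tool from outside, world axes, zero at the start; "torque": the same for the moment, N m; "opening": opening from 0.0 (shut) to 1.0 (fully open); "gripper_force": force on a finger pad.
Only numpy, scipy, OpenCV 4.12 (cv2) and the standard library are available. Lean on these libraries where they do the work, as an engineer would, in place of code of your own. Each camera call takes 0.05 s, during which the arm holds its last target. There are 200 camera calls.

TASK

The pastry display riser on the counter sags at its knob end. First lay the spirit level squarely on the outline in the middle of the riser's board and let go of it; only then turn the riser's foot knob until the bubble stands between the two marks. Finish while pressing the level down on the board with the fingers, so that the board sits fully home on its rubber seats with the bubble still centred: keep up that gentle push (about 10 N, under 25 N) and do not let go, and leave the other things on the counter alone.

Things in the scene. Friction and masses are not known exactly. Their poses are not given: they have to be found in the camera images.
- riser: Fixed display riser: dark steel base 84 (x) x 285 (y) x 8 mm; above it a wooden board 120 x 200 x 14 mm that rocks on a pivot across its middle (axis along x); its top is about 52 mm up at the middle (47 pressed), its ends up to 8 mm higher or lower. A foot screw with a black winged knob past the -y end sets the tilt. Origin: on the counter under the middle of the outline; y is the long axis.
- outline (a point): Centre of the outline on the board's top: a thin dark rectangle, 146 mm (y) x 32 mm (x), just larger than the level. z is the board's upward normal, y runs along the board away from the knob; it tilts with the board.
- level: Loose aluminium spirit level, 26 (x) x 140 (y) x 24 mm, about 0.2 kg, on the counter. Origin: centre of its underside; long axis y. On top: a yellow-green vial 54 mm long, centred 35 mm from the middle to +y, with a white bubble 14 mm long and two black marks 19 mm apart; a round dark pad for pressing, 20 mm across, 12 mm from the middle to -y. Either way round on the board is right.
- bubble (a joint): Position of the bubble along the level's own y axis, m; 0 = centred between the marks, it stops at +-0.019. It drifts to the higher end by 0.25 m per rad of tilt (2.5 mm per 0.010 rad), and settles in about 1 s.
- knob_grip (a point): On the knob's upright axis, 125 mm from the riser's origin to its -y, 118 mm over the counter, mid of its straight wing grip: 48 mm long along this point's x, 14 mm thick along y, 100 to 132 mm over the counter. Turns with the knob, never rises. About 0.15 N m to turn; stays where left.
- knob_tip (a point): End of the knob's wing, 24 mm from its axis along the wing.
- knob (a joint): Angle of the foot knob, rad, 0 to 4.0; grows clockwise seen from above, which raises the knob end of the board by 0.030 rad of tilt per rad. Starts between 0 and 1.4, 1.1 to 2.5 rad short of level, to be found with the bubble.
- settle (a joint): How far the board is pressed down on its rubber seats, m: 0 = free (also with the level lying on it), 0.005 = fully home. Going home takes about 6 N on the level. Pressing on the pad hardly changes the tilt (under 0.003 rad at 10 N); pressing far from the board's middle tilts it more.
- espresso_cup: Bystander: an espresso cup, 60x87 mm, 56 high; origin under its middle. Leave it alone.
- muffin: Bystander: a muffin, 85 mm across, 73 high; origin under its middle. Leave it alone.
- paper_cup: Bystander: a paper cup, 82 mm across, 92 high; origin under its middle. Leave it alone.
- salt_shaker: Bystander: a salt shaker, 44 mm across, 90 high; origin under its middle. Leave it alone.

How it is judged:
By the outcome, as a careful person would: the job done as asked, in the order asked, and still so for the second after the job is handed in, while the arm keeps its last pose, push and grip.
It also fails if it takes over 61 s, if anything falls off the work surface, if the arm or the gripper's body presses on something with over 40 N, if the wrist force passes 120 N, or if a joint passes its speed limit or range.

## Working session

There is one attempt and no reset: what is moved stays moved. The work goes in short steps, each a Python script; the robot and the scene stay as the last script left them, time stands still between calls to the robot, and variables do not carry over. Pictures are saved under pics/ and viewed, at most 10 in all, crops included, and the job is handed in when it is done.

```bash
ls; mkdir -p pics; python3 - <<'E'
from plant import robot
import cv2,numpy as np
s=robot.sense();print(s,robot.nose_length)
for n in("side","top"):
    f=robot.grab_frame(n);cv2.imwrite(f"pics/{n}0.png",f["image"][:,:,::-1]);np.savez(f"{n}0.npz",**f)
    print(n,f["fx"],f["cx"],f["cy"],-f["R"].T@f["t"],f["R"].round(3).tolist(),(f["range_z"]>0).mean())
E
```

```text
pics
{'t': 0.0, 'joint_pos': array([ 1.13213474,  0.4694375 , -0.04859007,  1.53370188,  0.02408319,
        1.14098709, -0.08230171]), 'joint_velocities': array([-2.24422943e-03, -1.21859899e-03,  2.66697383e-04,  2.94885699e-05,
        1.06272671e-03, -1.11289514e-04, -2.94937734e-04]), 'effort': array([-2.25789126e-04, -5.10309935e+01, -4.65850323e-02, -2.37712812e+01,
        1.07394339e-02,  7.53996021e-03,  4.18870945e-05]), 'tcp_pos': array([ 0.26870077, -0.61859777,  0.24126066]), 'tcp_rot': array([-3.13964462e+00,  5.85866111e-05,  4.09780365e-01]), 'wrist_force': array([-0.00113065,  0.09918471,  0.8348275 ]), 'torque': array([-0.00486087, -0.06932035,  0.03993818]), 'gripper_force': 0.0, 'opening': 0.9997091971527633} 0.011
side 496.94055862238 256.22511824400596 194.20207833576941 [ 0.55021611 -1.38191016  1.03101406] [[1.0, -0.023, -0.014], [-0.025, -0.602, -0.798], [0.01, 0.798, -0.603]] 0.8607381184895834
top 385.1951199396695 252.89711924367407 195.45621673627818 [ 0.40448865 -0.13680046  1.32161141] [[-0.001, -1.0, 0.007], [-0.993, -0.0, -0.119], [0.119, -0.007, -0.993]] 0.9958597819010416
```

View pics/side0.png

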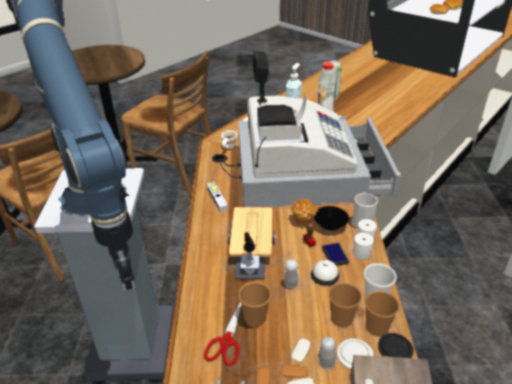

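View pics/top0.png

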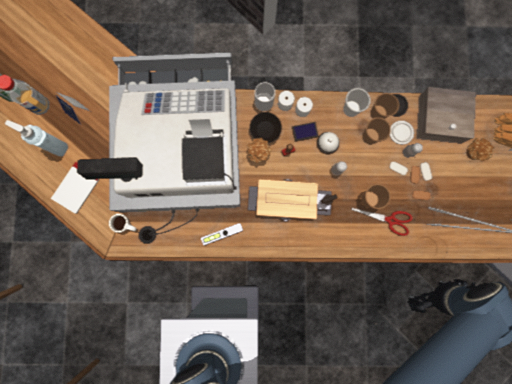

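Side view: riser at about (251,235) with knob at (250,243), and level at (217,196). Top view: board at (287,199), knob at (327,199), and level at (222,234) with its vial towards the left (+y). The salt shaker is at (340,169), the paper cup at (376,197) and the muffin at (258,150).

```bash
cat > h.py <<'E'
import numpy as np,cv2
def ray(f,u,v,z):
    d=f["R"].T@np.array([(u-f["cx"])/f["fx"],(v-f["cy"])/f["fy"],1.]);c=-f["R"].T@f["t"]
    return c+d*(z-c[2])/d[2]
def cloud(f):
    v,u=np.mgrid[:384,:512];z=f["range_z"]
    P=np.stack([(u-f["cx"])/f["fx"]*z,(v-f["cy"])/f["fy"]*z,z],-1)
    X=(P-f["t"])@f["R"];X[z<=0]=np.nan
    return X
E
python3 - <<'E'
from h import *
f=dict(np.load("top0.npz"));s=dict(np.load("side0.npz"))
X=cloud(f);Z=X[...,2]
a=cv2.resize(f["image"][160:260,190:350],None,fx=5,fy=5,interpolation=cv2.INTER_CUBIC)
cv2.imwrite("pics/topc.png",a[:,:,::-1])
b=cv2.resize(s["image"][170:300,190:320],None,fx=4.6,fy=4.6,interpolation=cv2.INTER_CUBIC)
cv2.imwrite("pics/sidec.png",b[:,:,::-1])
def comp(m,off):
    n,l,st,c=cv2.connectedComponentsWithStats(m.astype(np.uint8))
    for i in range(1,n):
        if st[i,4]>15:
            P=X[l==i];r=cv2.minAreaRect(P[:,:2].astype(np.float32)*1000)
            print(off,c[i].round(1),st[i,4],np.nanmedian(P,0).round(4),np.nanmax(P[:,2]).round(3),np.round(r[0],1),np.round(r[1],1),round(r[2],1))
roi=np.zeros((384,512),bool);roi[140:250,195:400]=1
for lo,hi in((.012,.035),(.035,.075),(.085,.15)): comp(roi&(Z>lo)&(Z<hi),(lo,hi))
# board plane fit
m=roi&(Z>.035)&(Z<.075);m[:, :262]=0;m[:,313:]=0;m[:184]=0;m[216:]=0
P=X[m];A=np.c_[P[:,:2],np.ones(len(P))];print("plane",np.linalg.lstsq(A,P[:,2],rcond=None)[0])
print("counter",np.nanmedian(Z[225:245,270:330]))
E
```

```text
(0.012, 0.035) [268.5 140.7] 18 [ 0.7491 -0.1993  0.0288] 0.035 [ 748.  -197.5] [27.3 10.9] 87.2
(0.012, 0.035) [326.7 146.6] 91 [ 0.7264 -0.3951  0.027 ] 0.035 [ 732.5 -406.5] [70.4 39. ] 87.5
(0.012, 0.035) [368.6 142.2] 16 [ 0.7444 -0.5437  0.0243] 0.034 [ 744.9 -548.4] [32.9  6.4] 71.9
(0.012, 0.035) [286.8 151. ] 58 [ 0.7144 -0.2596  0.0193] 0.032 [ 717.2 -265.6] [21.9 44.2] 14.5
(0.012, 0.035) [376.4 196.5] 60 [ 0.5579 -0.5688  0.0231] 0.035 [ 556.6 -561.3] [59.3 30. ] 23.1
(0.012, 0.035) [221.  233.8] 331 [ 0.4294 -0.0384  0.0243] 0.031 [430.2 -38.6] [ 26.1 139.5] 20.5
(0.035, 0.075) [257.9 150.4] 417 [ 0.7066 -0.1623  0.0625] 0.075 [ 709.2 -162.5] [77.7 79. ] 33.4
(0.035, 0.075) [329.  143.3] 108 [ 0.7378 -0.4051  0.0402] 0.058 [ 733.4 -404.4] [30.9 58.4] 1.3
(0.035, 0.075) [370.8 141.1] 19 [ 0.7406 -0.5437  0.0543] 0.071 [ 740.6 -545.6] [29.7  7.2] 68.0
(0.035, 0.075) [288.9 146.9] 43 [ 0.7175 -0.2652  0.0651] 0.072 [ 718.1 -266.5] [20.3 20.4] 3.6
(0.035, 0.075) [335.8 169.4] 61 [ 0.6422 -0.4205  0.0501] 0.074 [ 648.3 -427.8] [39.6 27.2] 26.8
(0.035, 0.075) [288.1 198.9] 225
[... 213 characters left out ...]
48  0.0531] 0.073 [ 538.2 -518.9] [51.  14.3] 23.9
(0.035, 0.075) [213.  207.1] 60 [ 0.5182 -0.0113  0.0517] 0.074 [518.4 -25.2] [ 10.  147.7] 6.2
(0.085, 0.15) [222.3 188.5] 840 [ 0.5473 -0.0629  0.11  ] 0.149 [622.8 -27. ] [209.5 138.2] 2.0
(0.085, 0.15) [378.  140.3] 16 [ 0.7344 -0.5554  0.0904] 0.095 [ 733.7 -555.2] [32.3  3.9] 86.5
(0.085, 0.15) [341.3 165.7] 46 [ 0.6489 -0.433   0.0876] 0.093 [ 649.6 -432.5] [23.  26.6] 15.9
(0.085, 0.15) [378.1 195.7] 113 [ 0.5501 -0.5537  0.0905] 0.098 [ 549.8 -545.4] [79.5 78.5] 89.7
(0.085, 0.15) [327.7 199. ] 120 [ 0.5358 -0.3802  0.1284] 0.138 [ 538.8 -381.6] [44.8 33.3] 80.5
plane [0.00597942 0.04171143 0.05982124]
counter 0.00034139236493610227
```

View pics/topc.png

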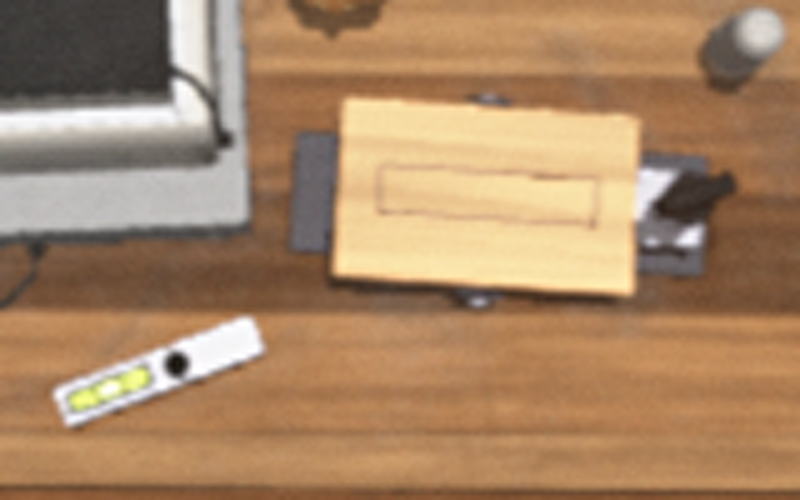

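View pics/sidec.png

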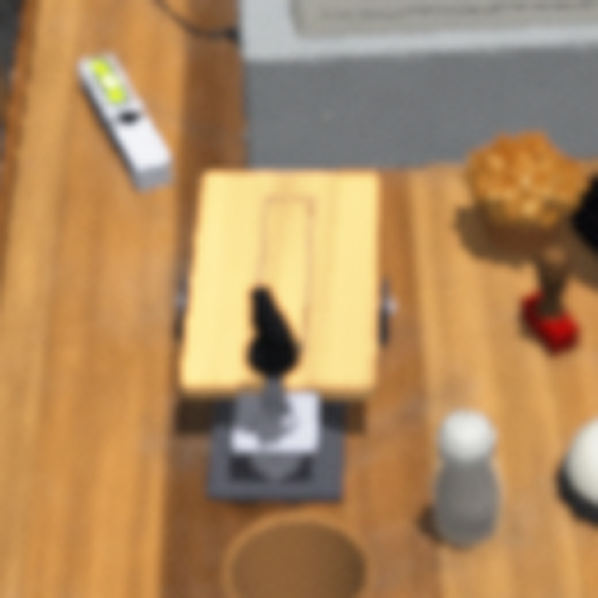

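The top crop shows the level with its vial at lower left (110,388) and pad at (176,364). The outline corners are about (377,165), (600,180), (593,228) and (378,212), and the wing runs from (660,208) to (735,182). The side crop confirms the wing leans from (-x,+y) to (+x,-y).

```bash
python3 - <<'E'
from h import *
from plant import robot
f=dict(np.load("top0.npz"));X=cloud(f)
hsv=cv2.cvtColor(f["image"],cv2.COLOR_RGB2HSV).astype(int)
# outline by blackhat
g=cv2.cvtColor(f["image"],cv2.COLOR_RGB2GRAY)
bh=cv2.morphologyEx(g,cv2.MORPH_BLACKHAT,np.ones((5,5)))
m=np.zeros_like(bh);m[188:209,263:313]=bh[188:209,263:313]>18
v,u=np.nonzero(m)
P=np.array([ray(f,a,b,.052) for a,b in zip(u,v)])
for _ in range(2): P=np.array([ray(f,a,b,.052+.042*(p[1]+.275)) for a,b,p in zip(u,v,P)])
r=cv2.minAreaRect(P[:,:2].astype(np.float32)*1000);print("outline",len(u),r)
c=[(377,165),(600,180),(593,228),(378,212)]
C=np.array([ray(f,190+(a+.5)/5-.5,160+(b+.5)/5-.5,.052+.04*(489-a)/5*.0032) for a,b in c]);print(C.round(4),C.mean(0))
d=(C[0]+C[3]-C[1]-C[2]);print("yaw",np.degrees(np.arctan2(-d[0],d[1])))
# board by depth+colour
Z=X[...,2];m=((Z>.038)&(Z<.07)&(hsv[...,2]>120)&(hsv[...,1]>50)).astype(np.uint8);m[:180]=0;m[222:]=0;m[:,:250]=0;m[:,320:]=0
n,l,st,_=cv2.connectedComponentsWithStats(m);i=1+st[1:,4].argmax()
print("board",cv2.minAreaRect(X[l==i][:,:2].astype(np.float32)*1000))
# level by image
m=((hsv[...,2]>150)&((hsv[...,1]<60)|(hsv[...,0]>28)&(hsv[...,0]<45))).astype(np.uint8);m[:222]=0;m[248:]=0;m[:,:198]=0;m[:,246:]=0
m=cv2.morphologyEx(m,cv2.MORPH_CLOSE,np.ones((5,5)))
v,u=np.nonzero(m);P=np.array([ray(f,a,b,.024) for a,b in zip(u,v)]);print("level",cv2.minAreaRect(P[:,:2].astype(np.float32)*1000),P.mean(0),len(u))
_,_,V=np.linalg.svd(P[:,:2]-P.mean(0)[:2]);print(np.degrees(np.arctan2(V[0,1],V[0,0])))
# wing
for n in("top","side"):
    q=dict(np.load(n+"0.npz"));Y=cloud(q)
    m=(Y[...,2]>.102)&(Y[...,2]<.14)&(abs(Y[...,0]-.54)<.05)&(abs(Y[...,1]+.39)<.05)&(q["image"].max(2)<90)
    W=Y[m];W=W[:,:2];_,S,V=np.linalg.svd(W-W.mean(0));print(n,len(W),W.mean(0),(W.min(0)+W.max(0))/2,S,np.degrees(np.arctan2(V[0,1],V[0,0])))
for yaw in(20.5,200.5-360):
    print(robot.inverse_kinematics([.43,-.0386,.015],[np.pi,0,np.radians(yaw+90)]),robot.inverse_kinematics([.545,-.27,.1],[np.pi,0,np.radians(yaw-24.5+90)]))
for y in np.radians(np.arange(-180,181,30)): 
    q=robot.inverse_kinematics([.539,-.39,.11],[np.pi,0,y]);print(round(np.degrees(y)),None if q is None else np.round(q,2))
E
```

```text
outline 98 ((546.8792724609375, -258.8893737792969), (148.07037353515625, 35.49299621582031), 86.04707336425781)
[[ 0.5654 -0.1855  0.0549]
 [ 0.556  -0.3342  0.0492]
 [ 0.5239 -0.3289  0.0493]
 [ 0.534  -0.186   0.0548]] [ 0.54483245 -0.25864396  0.0520512 ]
yaw -3.810562822882007
board ((545.8504638671875, -259.241943359375), (203.44496154785156, 120.40999603271484), 86.46345520019531)
level ((430.3518371582031, -39.93030548095703), (29.001689910888672, 142.488525390625), 20.54532814025879) [ 0.4303115  -0.03954796  0.024     ] 369
-69.4916016133547
top 89 [ 0.53627082 -0.38038348] [ 0.53694225 -0.38135282] [0.12214606 0.05592621] 109.74766736011979
side 111 [ 0.53974571 -0.39420437] [ 0.53954046 -0.38791354] [0.13617021 0.03970669] -66.1422131071649
[ 0.37766426  0.49314484 -0.46724058  2.25397541  0.47331142  0.48677514
 -0.10777696] [ 0.6705392   0.54545571 -0.37995148  1.81137158  0.26271476  0.83440362
  0.09303507]
[-0.7022384   0.64012027  0.90641464  2.31097175 -0.93949179  0.62182976
 -1.850469  ] [-0.33068495  0.79956855  1.10731816  1.86986139 -0.84285902  1.03363554
 -2.07216089]
-180 [ 1.    0.68 -0.66  1.65  0.48  0.98  1.75]
-150 [ 1.27  0.92 -1.18  1.63  0.9   1.23  1.98]
-120 [-0.11  0.86  1.11  1.72 -0.86  1.12 -2.4 ]
-90 [ 0.36  0.59  0.29  1.69 -0.21  0.89 -2.4 ]
-60 [ 0.44  0.58  0.18  1.69 -0.13  0.88 -1.95]
-30 [ 0.52  0.58  0.06  1.68 -0.04  0.88 -1.5 ]
0 [ 0.59  0.58 -0.04  1.68  0.03  0.88 -1.03]
30 [ 0.66  0.59 -0.14  1.67  0.1   0.89 -0.57]
60 [ 0.73  0.59 -0.24  1.67  0.17  0.9  -0.1 ]
90 [ 0.8   0.61 -0.34  1.66  0.24  0.91  0.37]
120 [ 0.87  0.62 -0.45  1.66  0.32  0.93  0.83]
150 [ 0.94  0.65 -0.55  1.65  0.4   0.95  1.29]
180 [ 1.    0.68 -0.66  1.65  0.48  0.98  1.75]
```

```bash
cat >> h.py <<'E'
from scipy.spatial.transform import Rotation as Rot
rad=np.radians
O=np.array([.5455,-.259,.052]);YAW=rad(-3.8)
def att(yaw,tilt=0,by=YAW):
    ax=np.array([np.cos(by),np.sin(by),0])
    return (Rot.from_rotvec(ax*tilt)*Rot.from_euler("xyz",[np.pi,0,yaw])).as_euler("xyz")
def say(robot):
    s=robot.sense();print(round(s["t"],2),s["tcp_pos"].round(4),s["tcp_rot"].round(3),s["wrist_force"].round(1),round(s["opening"],3),s["gripper_force"]);return s
E
python3 - <<'E'
from h import *
from plant import robot
a=att(rad(110.5))
robot.grip(.6,40)
robot.goto([.4303,-.0392,.12],a);say(robot)
print(robot.move_straight([.4303,-.0392,.0145],.1,contact_N=10));say(robot)
robot.grip(0,40);say(robot)
robot.move_straight([.4303,-.0392,.12],.15);say(robot)
f=robot.grab_frame("top");cv2.imwrite("pics/g.png",cv2.resize(f["image"][160:280,180:340],None,fx=4,fy=4)[:,:,::-1])
E
```

```text
2.73 [ 0.4308 -0.0402  0.1201] [3.141 0.    1.926] [-0.2 -0.2 -0.1] 0.599 0.0
False
3.94 [ 0.4308 -0.0392  0.0149] [3.141 0.    1.929] [ 0.3 -0.5  0.4] 0.6 0.0
4.28 [ 0.4309 -0.0393  0.0152] [3.140e+00 1.000e-03 1.929e+00] [-1.1 -0.6  6.1] 0.298 39.898290038108826
5.13 [ 0.4294 -0.0394  0.1192] [-3.140e+00 -1.000e-03  1.928e+00] [-1.  -0.4 -2.7] 0.295 39.41071808338165
```

```bash
python3 - <<'E'
from h import *
from plant import robot
T=.042
a=att(YAW+np.pi/2,T);n=Rot.from_euler("xyz",a).apply([0,0,-1]);print(n)
p=O+n*.015
robot.goto(p+[0,0,.07],a);say(robot)
print(robot.move_straight(p+n*.008,.08));say(robot)
print(robot.move_straight(p-n*.004,.015,contact_N=2.5));say(robot)
f=robot.grab_frame("top");cv2.imwrite("pics/p1.png",cv2.resize(f["image"][150:250,210:350],None,fx=5,fy=5,interpolation=cv2.INTER_CUBIC)[:,:,::-1])
E
```

```text
[-0.00278269 -0.04189534  0.99911813]
6.17 [ 0.545  -0.2569  0.1363] [-3.14  -0.044  1.508] [-0.5  1.9 -2.2] 0.292 39.40784454345703
False
7.09 [ 0.5459 -0.2601  0.0754] [ 3.141 -0.042  1.505] [ 0.9 -0.1 -2.6] 0.295 39.40905511379242
True
7.67 [ 0.5455 -0.2597  0.0664] [ 3.142 -0.042  1.504] [0.4 1.  2.2] 0.293 39.97102618217468
```

View pics/p1.png

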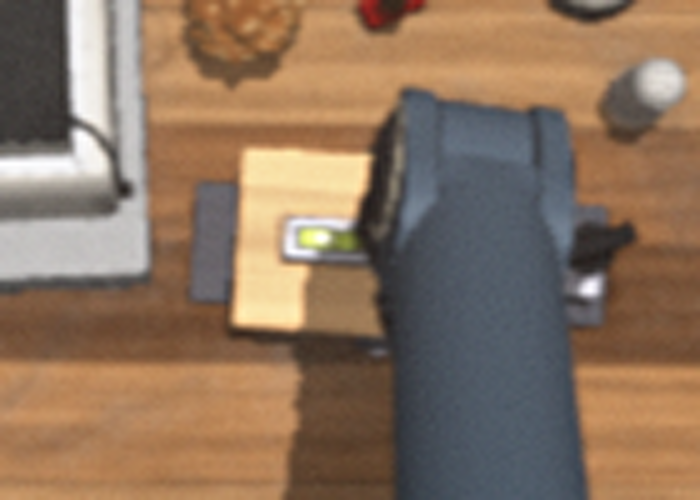

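The level sits on the outline (crop 283-360, 217-262) with the bubble towards +y. Next I let go and check the fit.

```bash
python3 - <<'E'
from h import *
from plant import robot
robot.grip(.65)
s=say(robot)
robot.move_straight(s["tcp_pos"]+[0,0,.09],.15)
K=O-.125*np.array([-np.sin(YAW),np.cos(YAW),0]);print(K)
robot.goto([K[0],K[1]-.02,.19],att(rad(112)));say(robot)
f=robot.grab_frame("top");np.savez("t2.npz",**f)
cv2.imwrite("pics/p2.png",cv2.resize(f["image"][150:250,210:350],None,fx=5,fy=5,interpolation=cv2.INTER_CUBIC)[:,:,::-1])
E
```

```text
8.12 [ 0.544  -0.2593  0.0653] [-3.139 -0.043  1.504] [-0.  -0.1  0.3] 0.649 0.0
[ 0.53721576 -0.38372518  0.052     ]
9.52 [ 0.5365 -0.4034  0.1883] [-3.141e+00 -3.000e-03  1.954e+00] [0.5 0.5 0.1] 0.647 0.0
```

View pics/p2.png

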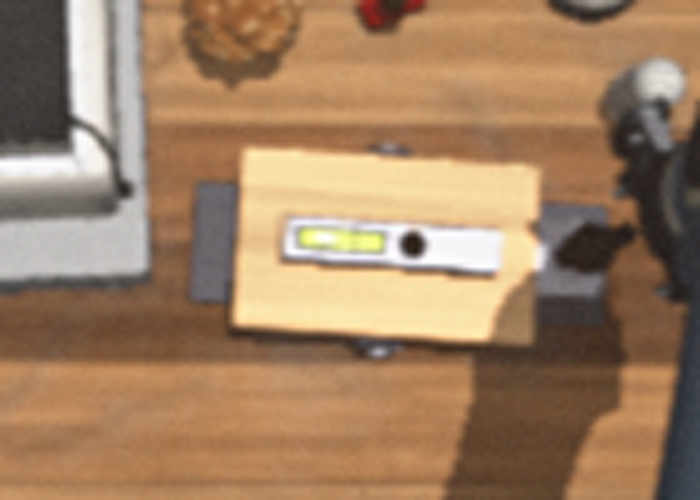

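The level lies inside the outline (283-503, 218-272). The bubble is at about (325,238) and the vial centre at (340,240), so roughly 10 mm high towards +y, meaning about 1.3 rad of knob. Next I turn the knob.

```bash
cat >> h.py <<'E'
def measure(robot,n=6,save=None):
    """bubble position (m, + towards +y) from the top view"""
    F=[robot.grab_frame("top") for _ in range(n)];f=F[0];im=np.mean([x["image"] for x in F],0).astype(np.float32)
    if save: cv2.imwrite(save,cv2.resize(im[150:250,210:350],None,fx=5,fy=5,interpolation=cv2.INTER_CUBIC)[:,:,::-1])
    return bubble(f,im)
def bubble(f,im):
    h=cv2.cvtColor(im.clip(0,255).astype(np.uint8),cv2.COLOR_RGB2HSV).astype(int)
    m=((h[...,0]>25)&(h[...,0]<45)&(h[...,1]>70)&(h[...,2]>90)).astype(np.uint8);m[:188]=0;m[209:]=0;m[:,:262]=0;m[:,300:]=0
    m=cv2.morphologyEx(m,cv2.MORPH_CLOSE,np.ones((3,7)))
    v,u=np.nonzero(m)
    if len(u)<20: return None
    P=np.array([ray(f,a,b,.076) for a,b in zip(u,v)]);r=cv2.minAreaRect(P[:,:2].astype(np.float32)*1000)
    c=np.median(P,0)
    d=np.array([-np.sin(YAW),np.cos(YAW),0]);e=np.array([d[1],-d[0],0])
    c=np.array([*np.array(r[0])/1000,.076])
    s=np.arange(-.034,.034,.0005);B=[]
    for w in(-.002,0,.002):
        C=(c+s[:,None]*d+w*e)@f["R"].T+f["t"]
        uv=(C[:,:2]/C[:,2:]*f["fx"]+[f["cx"],f["cy"]]).astype(np.float32)
        B.append(cv2.remap(im,uv[None,:,0],uv[None,:,1],cv2.INTER_CUBIC)[0])
    B=np.mean(B,0);b=B[:,2]   # blue: high for white, low for yellow
    i=abs(s)<.023;t=s[i];bb=b[i]-np.percentile(b[i],35);bb=bb.clip(0)
    k=t[bb.argmax()];w=abs(t-k)<.011
    return dict(vial=c[:2].round(4),size=np.round(r[1],1),bub=(t[w]*bb[w]).sum()/bb[w].sum(),peak=k,prof=b[::4].round().astype(int).tolist())
E
python3 - <<'E'
from h import *
from plant import robot
f=dict(np.load("t2.npz"));print(bubble(f,f["image"].astype(np.float32)))
K=O-.125*np.array([-np.sin(YAW),np.cos(YAW),0]);K[2]=.110
a=att(rad(112))
robot.goto(K+[0,0,.08],a)
print(robot.move_straight(K,.1,contact_N=10));say(robot)
robot.grip(0,40);say(robot)
y=rad(112)
for i in range(6):
    y-=.2;robot.goto(K,att(y))
say(robot);robot.sleep(1.2)
print(measure(robot,6,"pics/k1.png"));say(robot)
E
```

```text
{'vial': array([ 0.5466, -0.2269]), 'size': array([ 9.8, 52.1]), 'bub': np.float64(0.010922695295981036), 'peak': np.float64(0.011000000000000038), 'prof': [244, 250, 233, 181, 128, 124, 134, 142, 145, 144, 144, 139, 132, 129, 132, 142, 147, 149, 160, 183, 209, 229, 236, 237, 228, 212, 184, 155, 142, 127, 122, 141, 182, 222]}
False
10.77 [ 0.5378 -0.3839  0.1107] [3.141e+00 1.000e-03 1.955e+00] [0.6 0.7 0.1] 0.65 0.0
11.27 [ 0.5393 -0.3838  0.1134] [3.138 0.004 1.956] [ 0.2  1.6 11. ] 0.161 42.57398293353617
12.97 [ 0.5403 -0.3839  0.1134] [ 3.135e+00 -2.000e-03  7.580e-01] [ 1.1 -0.2  7.3] 0.154 46.87520825919421
{'vial': array([ 0.5466, -0.2237]), 'size': array([ 9.8, 52.1]), 'bub': np.float64(-0.0005091175231938755), 'peak': np.float64(-0.0009999999999999731), 'prof': [250, 216, 161, 126, 123, 133, 144, 147, 147, 141, 130, 123, 128, 154, 188, 207, 220, 221, 216, 196, 171, 143, 131, 140, 149, 151, 150, 143, 130, 123, 133, 178, 221, 233]}
14.47 [ 0.5404 -0.3838  0.1135] [ 3.135e+00 -3.000e-03  7.560e-01] [1.4 1.2 9.2] 0.159 44.50343755830545[ WARN:0@6.119] global loadsave.cpp:1063 imwrite_ Unsupported depth image for selected encoder is fallbacked to CV_8U.
```

View pics/k1.png

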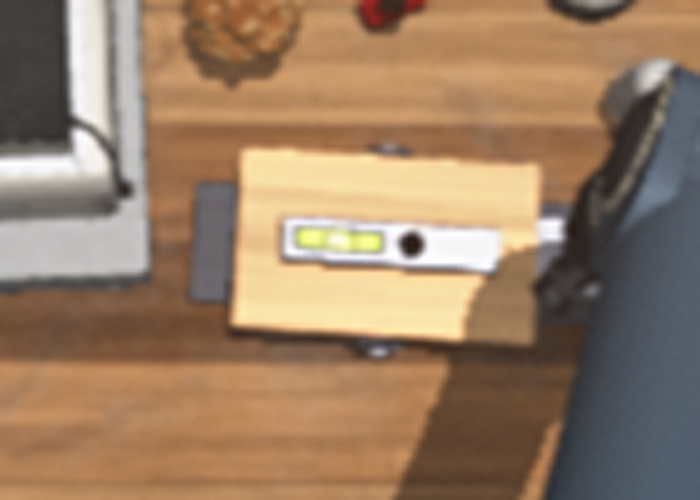

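The vial spans (293-383, 240) with the bubble at about (340,240), nearly centred (+0.3 to +0.9 mm towards +y). I trim 0.07 rad more, release, then press the pad.

```bash
python3 - <<'E'
from h import *
from plant import robot
K=O-.125*np.array([-np.sin(YAW),np.cos(YAW),0]);K[2]=.110
y=robot.sense()["tcp_rot"][2]
robot.goto(K,att(rad(112)-1.27))
robot.grip(.65);s=say(robot)
robot.move_straight(s["tcp_pos"]+[0,0,.08],.15)
robot.grip(0,40)
p=np.array([.5435,-.2706,.13])
robot.goto(p,att(YAW+np.pi/2));robot.sleep(.5);s=say(robot)
print(measure(robot,6))
f0=s["wrist_force"][2]
robot.move_straight([*p[:2],.096],.06);print(robot.sense()["wrist_force"])
print(robot.move_straight([*p[:2],.078],.01,contact_N=5));s=say(robot)
z=s["tcp_pos"][2]
for i in range(20):
    fz=np.mean([robot.sense()["wrist_force"][2] for _ in range(3)])-f0
    if fz>9: break
    z-=.0008;robot.move_straight([*p[:2],z],.01);robot.sleep(.1);print(round(z,4),round(fz,1),end="; ")
robot.sleep(1.2);say(robot)
print(measure(robot,6,"pics/press.png"));say(robot)
E
```

```text
15.19 [ 0.5366 -0.3834  0.1094] [-3.14e+00  1.00e-03  6.85e-01] [-0.8 -0.4  0.4] 0.652 0.0
17.51 [ 0.5435 -0.271   0.1301] [3.141 0.    1.504] [-1.  -0.8  0.8] 0.001 0.0
{'vial': array([ 0.5466, -0.2237]), 'size': array([ 9.8, 52.1]), 'bub': np.float64(-0.0007267329465551333), 'peak': np.float64(-0.001999999999999974), 'prof': [49, 45, 46, 51, 56, 59, 60, 59, 58, 57, 54, 68, 98, 151, 206, 233, 245, 236, 224, 198, 170, 143, 132, 141, 150, 151, 150, 143, 131, 124, 133, 178, 222, 234]}
[0.3233278  0.44682128 0.12129779]
True
19.8 [ 0.5435 -0.2706  0.0824] [-3.141  0.     1.504] [0.4 0.3 4.6] -0.003 2.45766420441214
0.0816 3.8; 0.0808 5.3; 21.7 [ 0.5436 -0.2706  0.082 ] [-3.14   0.     1.504] [-2.3  0.6  9.9] -0.002 5.114207891165279
{'vial': array([ 0.5466, -0.222 ]), 'size': array([ 9.8, 48.8]), 'bub': np.float64(-0.0021560635141578597), 'peak': np.float64(-0.001999999999999974), 'prof': [57, 51, 47, 46, 43, 45, 53, 58, 58, 52, 54, 66, 95, 128, 151, 170, 177, 173, 149, 115, 96, 105, 125, 144, 148, 151, 149, 143, 139, 142, 177, 218, 237, 210]}
22.0 [ 0.5435 -0.2706  0.082 ] [-3.14   0.     1.504] [-3.5  1.7 10.3] 0.002 5.1141506183194[ WARN:0@8.997] global loadsave.cpp:1063 imwrite_ Unsupported depth image for selected encoder is fallbacked to CV_8U.
```

View pics/press.png

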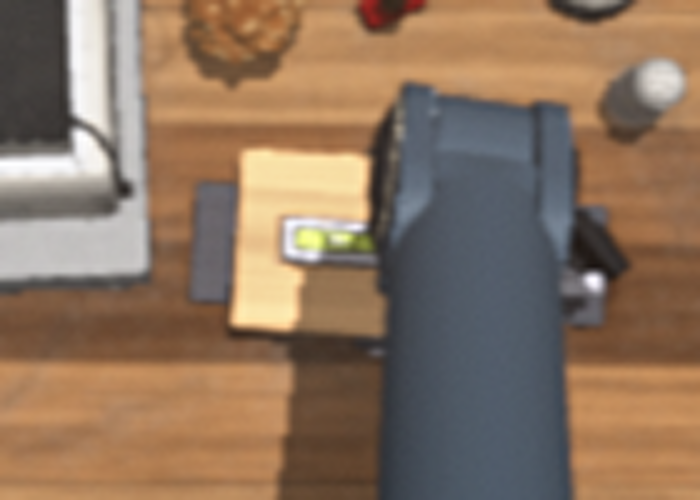

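The pressed view shows the bubble at about (343,240) in the half-shaded vial. The profile puts it within about 1 mm of centre. The force rises steeply after about 5 mm of travel, so the board is home at about 10 N.

```bash
python3 - <<'E'
from h import *
from plant import robot
robot.sleep(.5);say(robot)
print(robot.close_job());say(robot)
E
```

```text
22.5 [ 0.5436 -0.2706  0.082 ] [-3.14   0.     1.504] [-2.8  1.3  9. ] -0.0 5.114198316587135
the job is handed in; nothing more can be done
None
the job is handed in; nothing more can be done
```

I handed the job in at 22.5 s: the level lies on the outline and was released before I turned the knob. The bubble measures within about 1 mm of centre, and the fingers are still pressing the pad at 9–10 N, with the board home judging by its 5 mm of travel and the stiff stop.

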